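# Tip the bearing balls out of the jug and stack the totes over them

## Robot

A 6-joint arm with a two-finger parallel gripper is mounted at the origin on the work surface. World frame = base frame: x ahead of the robot, y to its left, z up, the work surface at z = 0. Lengths are in m, angles in rad, forces in N, time in s.
With the tool pointing down it reaches from about 0.275 to 0.975 m from the base axis. Payload 8.4 kg.
Tool frame: the origin (TCP) lies on the centre line of the jaws, within the pads' length; the fingertips stand 17 mm ahead of it and the grasp point (between the pads) lies 2 mm behind it; z points along the fingers, y is the line along which they close (so a half turn about z gives the same grasp; the last joint's range is limited). The gripper opens to 92 mm and grips with 3 to 60 N. Pads are 20 mm wide; open, the fingers measure 128 mm over their backs; the gripper's body (75 mm by 189 mm) begins 69 mm behind the grasp point.
Start: joints at [1.132, 0.353, 1.633, -0, 1.155, -0.002], TCP at [0.264, 0.566, 0.232] pointing down, gripper open.
Joint ranges: [-2.63, 2.63], [-0.92, 2.1], [0.06, 2.66], [-1.3, 4.44], [0, 2.69], [-3.02, 3.02]. Speed limits (rad/s): [2.22, 2.22, 2.79, 3.14, 3.14, 3.14].

## Interface

Orientations are given as a 3x3 rotation matrix whose columns are the frame's x, y, z axes.
In Python, from plant import get_obs, capture, sign_off gives the robot as it stands.
- The arm moves only by the shell command python3 -m jog 'ROWS' [OPENING]. ROWS is JSON, a list that holds one entry, the list of rows, each a list of 6 numbers: the shift along the tool's x, y, z scaled (see below), then the turn, a rotation vector about the tool's x, y, z scaled (see below). In form: [[[tx, ty, tz, wx, wy, wz], ...]]. A call has 1 to 12 rows; each row shifts and turns the commanded pose from where the row before left it, along the tool's axes as they then stand; what a row does not reach is not made up. The controller multiplies each number of a shift by 0.5 m and each number of a turn by 0.1 rad. A row lasts 1/8 s, in which the tool goes at most 62.5 mm and 10.7 degrees, less where a joint would pass 70% of its speed; a pose out of reach is approached as far as the arm can. A call with a number of a shift or a turn outside -1 to 1 is refused whole. A call with a gripper value outside its range is refused whole. OPENING is the closure in counts, from 0 (fully open) to 255 (shut), set as the call begins (- or left out, the last holds). The fingers move at their own pace and stop on an object; the grip force is fixed at half the most. Time passes only in rows, so rows that do not move let the fingers close. It gives the time, the measured TCP pose, the force, the opening and the grip force at its end, in the units of the state.
- get_obs(): the state, without advancing time (a new reading comes with each control period).
- capture(name): name is "side" or "top" or "wrist"; returns a dict with "color" (384x512x3 uint8, blue, green, red), "K" (3x3 intrinsics, pixels), "eye" and "attitude" of the camera in the world; the wrist camera has in their place "tool_from_camera" (4x4, takes a point from camera to tool coordinates, whose origin is the TCP and whose axes are the flange's). Camera axes: x right, y down, z forward; pixel columns grow to the right and rows downward; lengths in m; the calibration is good to about 2 mm. The wrist camera is an equidistant fisheye: a pixel r from the principal point sees the ray r / f radians off the axis. A picture is of the moment at which its call begins: read the wrist's pose just before it. There is no depth.
- sign_off(): hands the job in; it is judged then, once.
The state is a dict: "t": time; "joint_pos": joint angles; "qvel": joint speeds; "tau": joint torques, N m; "position": TCP position; "tcp_rot": TCP orientation; "wrist_force": force on the tool from outside, world axes, zero at the start; "wrist_torque": the same for the moment, N m; "width": finger opening in m; "grasp_force": force on a finger pad.
Only numpy, scipy, OpenCV 4.12 (cv2) and the standard library are available. Lean on these libraries where they do the work, as an engineer would, in place of code of your own. Each camera call takes 0.05 s, during which the arm holds its last target. There are 200 camera calls.

## Task

Lift the small spouted jug upright, turn it so that its spout faces the deep tote, only then tip it to pour all four steel balls into that tote, and stand the jug back upright on the bench. Then put the shallow tote on top of the deep one, turned the way round in which it stacks on the ribs instead of nesting down onto the balls, and let go. Leave everything else on the bench where it is.

Things in the scene. Friction and masses are not known exactly. Their poses are not given: they have to be found in the camera images.
- jug_mid (a point): plain aluminium jug, 0.17 kg, holding four loose balls. Round body 66 mm across (60 inside), 80 high, inner floor 4 up. Point on the body's axis 40 mm above its underside; z up, +x to the spout, -x to the handle. The spout is a full-height beak 34 mm wide inside, leaning out 27 degrees, so the jug must tip 75 to 95 degrees to empty
- jug_spout (a point): tip of the jug's spout, at its lip: 70 mm ahead of the body's axis (+x of the jug), 78 mm above the underside
- jug_handle (a point): on the upright bar of the jug's handle, 67 mm behind the body's axis (-x), 48 mm above the underside; axes as the jug's. The bar is a flat-sided 14 by 14 mm column from 10 to 76 mm above the underside, pinched across y; 27 mm of free space between it and the body; links 14 mm wide, 10 high join it to the body at top and foot
- ball0_center (a point): steel bearing ball, 15 mm across, 14 g, its centre; starts in the jug
- ball1_center (a point): steel bearing ball, 15 mm across, 14 g, its centre; starts in the jug
- ball2_center (a point): steel bearing ball, 15 mm across, 14 g, its centre; starts in the jug
- ball3_center (a point): steel bearing ball, 15 mm across, 14 g, its centre; starts in the jug
- deep_tote_mid (a point): deep grey open stack-nest tote, loose, 0.3 kg: 134 (x) by 76 (y) by 62 mm high (140 by 82 at the lip), walls 3.5. Point at its centre, 31 mm above its underside; z up, x lengthwise. Inside each long wall are two ribs, 14 mm long in x, centred at x = -46 and +19, that come in to 20 mm from the centreline and end 8 mm below the rim: stacking seats
- shallow_tote_mid (a point): shallow grey open stack-nest tote, 0.13 kg: 118 (x) by 60 (y) by 40 mm high, walls 3. Point at its centre, 20 mm above its underside; z up, x lengthwise. Channels down both long sides at x = -59 to -33 and +6 to +32 make it 36 mm wide there (so its -x end is narrow); it is 60 wide at x = -33 to +6 and +32 to +59
- shallow_tote_end (a point): middle of the shallow tote's narrow (-x) end, at its rim. In the deep tote with the x axes the same way, the channels pass the ribs and it nests, dropping onto the contents; turned end for end (x axes opposed) it enters the rim by 8 mm and stacks on the ribs, its centre 43 mm above the deep tote's; 4.5 mm of play each way in the mouth
- housing: grey plastic fan motor housing standing on its flat side, a round bell 93 mm across and 66 mm high with a 10 mm shaft stub to 80 mm; origin at the centre of its underside; not part of the job, loose: leave it
- dish: white ceramic dish, 100 mm across, 30 mm high; origin at the centre of its underside; not part of the job, loose: leave it
- capacitor: blue plastic fan capacitor standing on end, 36 mm across, 60 mm high; origin at the centre of its underside; not part of the job, loose: leave it
- puller: small aluminium bearing puller lying flat, 100 mm long (along its x), 75 mm wide, 17 mm high; origin at the centre of its underside; not part of the job, loose: leave it
- screwdriver: steel Phillips screwdriver lying flat, 190 mm long along its x (handle towards -x), about 30 mm high; origin under its middle; not part of the job, loose: leave it
- bearing: steel ball bearing lying flat, 52 mm across, 15 mm high; origin at the centre of its underside; not part of the job, loose: leave it
- grease_jar: white plastic grease jar, 50 mm across, 55 mm high; origin at the centre of its underside; not part of the job, loose: leave it

How it is judged:
On the way, in this order (a step that is already met when the one before it is completed fails the run):
1. the jug is lifted clear of the bench, upright, with its spout facing the deep tote (height (world z) of jug_mid above 0.07 m and angle between jug_mid's own z axis and vertical below 0.35 rad and y of deep_tote_mid in the frame of jug_mid between -0.045 and 0.045 m and x of deep_tote_mid in the frame of jug_mid between 0.03 and 0.35 m), for 0.2 s.
2. all four balls are in the deep tote (x of ball0_center in the frame of deep_tote_mid between -0.066 and 0.066 m and y of ball0_center in the frame of deep_tote_mid between -0.036 and 0.036 m and z of ball0_center in the frame of deep_tote_mid between -0.031 and 0.005 m and x of ball1_center in the frame of deep_tote_mid between -0.066 and 0.066 m and y of ball1_center in the frame of deep_tote_mid between -0.036 and 0.036 m and z of ball1_center in the frame of deep_tote_mid between -0.031 and 0.005 m and x of ball2_center in the frame of deep_tote_mid between -0.066 and 0.066 m and y of ball2_center in the frame of deep_tote_mid between -0.036 and 0.036 m and z of ball2_center in the frame of deep_tote_mid between -0.031 and 0.005 m and x of ball3_center in the frame of deep_tote_mid between -0.066 and 0.066 m and y of ball3_center in the frame of deep_tote_mid between -0.036 and 0.036 m and z of ball3_center in the frame of deep_tote_mid between -0.031 and 0.005 m), for 0.2 s.
3. the jug stands upright on the bench again (height (world z) of jug_mid between 0.035 and 0.045 m and angle between jug_mid's own z axis and vertical below 0.1 rad), for 0.2 s.
4. the shallow tote is stacked on the deep one (z of shallow_tote_mid in the frame of deep_tote_mid between 0.039 and 0.047 m and x of shallow_tote_mid in the frame of deep_tote_mid between -0.009 and 0.009 m and y of shallow_tote_mid in the frame of deep_tote_mid between -0.009 and 0.009 m and angle between the z axis of shallow_tote_mid and the z axis of deep_tote_mid, either way round below 0.06 rad), for 0.2 s.
At the end, for the whole second after the job is handed in: All four balls lie in the deep tote, level on the bench; the jug stands upright on the bench (6 degrees); the shallow tote sits level, stacked on the ribs, not nested: underside 8 mm (4 to 12) below the rim, within 9 mm of centre in x and y; robot clear (all of step 2 and all of step 3 and all of step 4 and height (world z) of deep_tote_mid between 0.028 and 0.034 m and angle between deep_tote_mid's own z axis and vertical below 0.06 rad); the robot touches nothing.
It fails at once if the jug is tipped more than 40 degrees while its spout is not facing the deep tote (the tote's centre more than 45 mm to one side of the line of the spout) (angle between jug_mid's own z axis and vertical above 0.7 rad and not (y of deep_tote_mid in the frame of jug_mid between -0.045 and 0.045 m)).
It fails at once if the housing, dish, capacitor, puller, screwdriver, bearing or grease jar is shifted more than 30 mm (distance of any of housing, dish, capacitor, puller, screwdriver, bearing, grease_jar from where it was at the start of the episode above 0.03 m).
It also fails if it takes over 72 s, if anything falls off the work surface, if the arm or the gripper's body presses on something with over 40 N, if the wrist force passes 120 N, or if a joint passes its speed limit or range.

## Working session

There is one attempt and no reset: what is moved stays moved. The work goes in short steps, Python scripts to look and compute and a shell command to move; the robot and the scene stay as the last step left them, time stands still between calls to the robot, and variables do not carry over. Pictures are saved under pics/ and viewed, at most 10 in all, crops included, and the job is handed in when it is done.

```bash
mkdir -p pics; ls
python3 - <<'E'
from plant import *
import cv2,numpy as np
o=get_obs();print({k:np.round(v,3).tolist() for k,v in o.items()})
for n in("top","side"):
    c=capture(n);cv2.imwrite(f"pics/{n}0.png",c["color"]);np.savez(f"{n}0.npz",**c)
    print(n,np.round(c["K"],1).tolist(),np.round(c["eye"],3),np.round(c["attitude"],3).tolist())
E
```

```text
pics
{'t': 0.0, 'joint_pos': [1.132, 0.354, 1.634, -0.0, 1.155, -0.002], 'qvel': [0.0, 0.001, -0.002, -0.001, 0.0, -0.0], 'tau': [0.002, -59.385, -33.421, 0.07, 0.024, -0.0], 'position': [0.264, 0.566, 0.231], 'tcp_rot': [[-0.906, 0.423, -0.001], [0.423, 0.906, -0.001], [-0.0, -0.001, -1.0]], 'wrist_force': [-0.443, 0.543, 0.175], 'wrist_torque': [0.026, -0.003, 0.013], 'grasp_force': 0.0, 'width': 0.092}
top [[489.7, 0.0, 262.5], [0.0, 489.7, 195.4], [0.0, 0.0, 1.0]] [ 0.393 -0.037  1.282] [[0.022, -0.989, 0.144], [-0.999, -0.025, -0.023], [0.027, -0.144, -0.989]]
side [[359.5, 0.0, 252.7], [0.0, 359.5, 187.7], [0.0, 0.0, 1.0]] [ 0.204 -0.669  0.632] [[0.879, -0.292, 0.377], [-0.477, -0.541, 0.693], [0.001, -0.788, -0.615]]
```

View pics/top0.png

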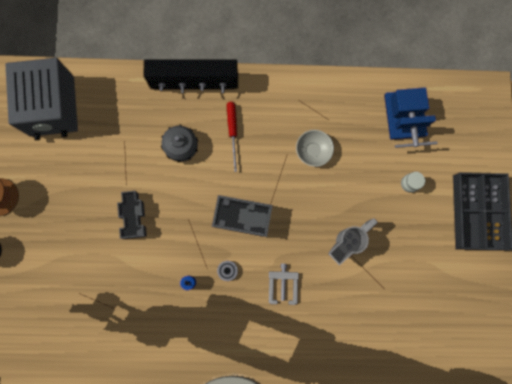

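View pics/side0.png

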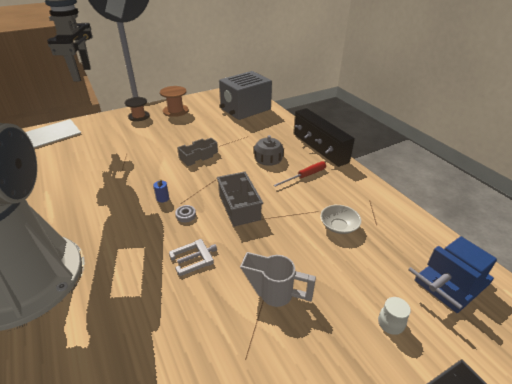

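The top view shows the jug at (352,241) with its spout towards (336,256) and its handle at (375,222). The deep tote is at (242,216) and the shallow tote at (132,215). I'll zoom in on these three.

```bash
cat > h.py <<'E'
import numpy as np,cv2
def ray(c,px):
    p=np.array(px,float); d=np.linalg.inv(c["K"])@np.array([p[0],p[1],1.]); return c["eye"],c["attitude"]@d
def onz(c,px,z):
    e,d=ray(c,px); return e+d*(z-e[2])/d[2]
def proj(c,P):
    q=c["K"]@(c["attitude"].T@(np.array(P)-c["eye"])); return q[:2]/q[2]
E
python3 - <<'E'
import cv2,numpy as np
a=cv2.imread('pics/top0.png')
f=lambda x,y:cv2.resize(a[y:y+72,x:x+76],None,fx=5,fy=4*1.25,interpolation=cv2.INTER_CUBIC)[:, :]
def g(x,y):
    b=cv2.resize(a[y:y+60,x:x+78],None,fx=5,fy=5,interpolation=cv2.INTER_CUBIC)
    for i in range(0,78,10):cv2.putText(b,str(x+i),(i*5,8),0,.3,(0,255,255));cv2.line(b,(i*5,8),(i*5,14),(0,255,255))
    for j in range(0,60,10):cv2.putText(b,str(y+j),(0,j*5+4),0,.3,(0,255,255))
    return b
z=g(95,185),g(205,185),g(320,205),g(255,250)
cv2.imwrite('pics/z1.png',np.vstack([np.hstack(z[:2]),np.hstack(z[2:])]))
E
```

```text
(no output)
```

View pics/z1.png

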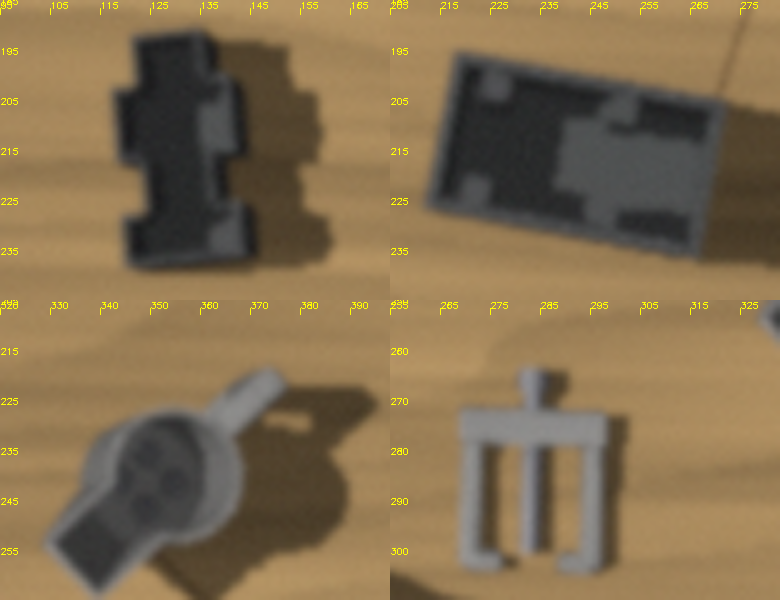

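Run:
```python
import numpy as np
from h import *
t=np.load('top0.npz'); s=np.load('side0.npz')
r=lambda v:np.round(v,4)
def zpt(px,z):return onz(t,px,z)
c=np.array([zpt(p,.062) for p in[(217.5,196),(272,205),(267,236.5),(212.5,226.5)]])
m=c.mean(0);d=(c[1]+c[2]-c[0]-c[3])/2;print('deep',r(m),'xyaw',np.degrees(np.arctan2(d[1],d[0])),np.linalg.norm(d),np.linalg.norm((c[0]+c[1]-c[2]-c[3])/2))
n=np.array([zpt(p,.04) for p in[(122,192.5),(135.5,191.5)]]).mean(0)
w=np.array([zpt(p,.04) for p in[(120.5,237),(140.5,236)]]).mean(0)
d=w-n;print('shal',r((n+w)/2),r(n),r(w),np.degrees(np.arctan2(d[1],d[0])),np.linalg.norm(d))
sp=np.array([zpt(p,.078) for p in[(329.5,253.5),(339.5,263.5)]]).mean(0)
ha=np.array([zpt(p,.076) for p in[(372.5,218),(377,222)]]).mean(0)
d=sp-ha;print('jug spout',r(sp),'handle end',r(ha),np.degrees(np.arctan2(d[1],d[0])),np.linalg.norm(d),'axis',r(ha+d/np.linalg.norm(d)*.074),r(sp-d/np.linalg.norm(d)*.07))
for nm,px,z in[('puller',(283,287),.0),('dish',(315,149),.03),('jar',(414,182),.055),('bearing',(228.5,270.5),.015),('cap',(188,283),.06),('drivertip',(237,170),.01),('housing',(180,142),.066)]:print(nm,r(zpt(px,z)))
a=cv2.imread('pics/side0.png')
def g(x,y,w,h,k):
    b=cv2.resize(a[y:y+h,x:x+w],None,fx=k,fy=k,interpolation=cv2.INTER_CUBIC)
    for i in range(0,w,10):cv2.putText(b,str(x+i),(i*k,8),0,.3,(0,255,255));cv2.line(b,(i*k,8),(i*k,14),(0,255,255))
    for j in range(0,h,10):cv2.putText(b,str(y+j),(0,j*k+4),0,.3,(0,255,255))
    return b
cv2.imwrite('pics/z2.png',np.vstack([np.hstack([g(235,245,90,70,4),g(205,165,90,70,4)]),np.hstack([g(170,130,90,70,4),g(170,130,90,70,4)])]))
```

```text
deep [ 0.5179 -0.0158  0.062 ] xyaw -98.5241284081092 0.13828466846729873 0.07878850200460126
shal [0.5178 0.2694 0.04  ] [0.5743 0.2751 0.04  ] [0.4613 0.2638 0.04  ] -174.3081014646892 0.11348542295756829
jug spout [ 0.4171 -0.2446  0.078 ] handle end [ 0.5143 -0.3454  0.076 ] 133.97241498312613 0.14003739165800924 axis [ 0.463  -0.2921  0.0771] [ 0.4657 -0.295   0.077 ]
puller [ 0.3428 -0.1248  0.    ]
dish [ 0.7024 -0.2013  0.03  ]
jar [ 0.6167 -0.4531  0.055 ]
bearing [0.3819 0.0162 0.015 ]
cap [0.35   0.1123 0.06  ]
drivertip [0.6447 0.0023 0.01  ]
housing [0.702  0.1472 0.066 ]
```

View pics/z2.png

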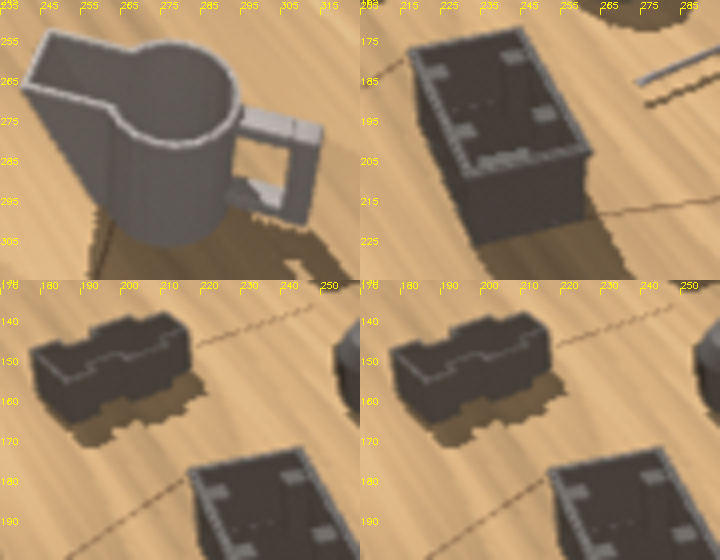

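```bash
cat >> h.py <<'E'
from scipy.spatial.transform import Rotation as Ro
def frame(yaw_y,pitch):  # tool y at yaw (deg), tool z pitched from down by 'pitch' about tool y
    c,s=np.cos(np.radians(yaw_y)),np.sin(np.radians(yaw_y)); y=np.array([c,s,0]); z=np.array([0,0,-1.]); R=np.column_stack([np.cross(y,z),y,z])
    return R@Ro.from_euler('y',pitch,degrees=True).as_matrix()
def plan(p0,R0,p,R,order='sr'):
    rv=Ro.from_matrix(R0.T@R).as_rotvec()
    d=(R0 if order=='sr' else R).T@(np.array(p)-p0)
    print('shift units',np.round(d/.5,4),'rows>=',np.linalg.norm(d)/.0625,'turn units',np.round(rv/.1,3),order)
E
cat > go.py <<'E'
import sys,json
from plant import get_obs
from h import *
# go.py x y z yaw pitch [order]
o=get_obs();a=[float(v) for v in sys.argv[1:6]]
plan(np.array(o['position']),np.array(o['tcp_rot']),a[:3],frame(a[3],a[4]),sys.argv[6] if len(sys.argv)>6 else 'sr')
print('t',o['t'],'pos',np.round(o['position'],4),'q',np.round(o['joint_pos'],2),'w',o['width'],'gf',o['grasp_force'],'F',np.round(o['wrist_force'],1))
E
python3 go.py .561 -.392 .205 44 45
```

```text
shift units [-1.3483 -1.4849  0.0537] rows>= 16.05138975921146 turn units [-1.448  7.767  3.465] sr
t 0.1 pos [0.2642 0.566  0.231 ] q [ 1.13  0.35  1.63 -0.    1.16 -0.  ] w 0.09209724541222393 gf 0.0 F [-0.3  0.1  0.1]
```

```bash
python3 -m jog '[[[-0.075,-0.083,0.003,0,0,0],[-0.075,-0.083,0.003,0,0,0],[-0.075,-0.083,0.003,0,0,0],[-0.075,-0.083,0.003,0,0,0],[-0.075,-0.083,0.003,0,0,0],[-0.075,-0.083,0.003,0,0,0],[-0.075,-0.083,0.003,0,0,0],[-0.075,-0.083,0.003,0,0,0],[-0.075,-0.083,0.003,0,0,0]]]' 0
python3 -m jog '[[[-0.075,-0.083,0.003,0,0,0],[-0.075,-0.083,0.003,0,0,0],[-0.075,-0.083,0.003,0,0,0],[-0.075,-0.083,0.003,0,0,0],[-0.075,-0.083,0.003,0,0,0],[-0.075,-0.083,0.003,0,0,0],[-0.075,-0.083,0.003,0,0,0],[-0.075,-0.083,0.003,0,0,0],[-0.075,-0.083,0.003,0,0,0]]]'
python3 -m jog '[[[0,0,0,-0.18,0.97,0.43],[0,0,0,-0.18,0.97,0.43],[0,0,0,-0.18,0.97,0.43],[0,0,0,-0.18,0.97,0.43],[0,0,0,-0.18,0.97,0.43],[0,0,0,-0.18,0.97,0.43],[0,0,0,-0.18,0.97,0.43],[0,0,0,-0.18,0.97,0.43],[0,0,0,0,0,0],[0,0,0,0,0,0]]]'
python3 go.py .561 -.392 .13 44 45
python3 - <<'E'
from plant import *
import cv2,numpy as np
o=get_obs();c=capture("wrist");cv2.imwrite("pics/w1.png",c["color"]);np.savez("w1.npz",p=o['position'],R=o['tcp_rot'],**c);print(np.round(o['tcp_rot'],3).tolist(),c['K'],c['tool_from_camera'])
E
```

```text
t: 1.23
position: [0.4124, 0.0834, 0.2181]
tcp_rot: [[-0.906, 0.423, 0.0], [0.423, 0.906, 0.0], [-0.0, 0.0, -1.0]]
wrist_force: [-0.7, -0.1, 0.2]
width: 0.0926
grasp_force: 0.0
t: 2.35
position: [0.5601, -0.3978, 0.2041]
tcp_rot: [[-0.906, 0.423, -0.0], [0.423, 0.906, 0.0], [0.001, 0.0, -1.0]]
wrist_force: [1.3, 0.7, -0.2]
width: 0.092
grasp_force: 0.0
t: 3.6
position: [0.5601, -0.3961, 0.2044]
tcp_rot: [[-0.495, 0.717, -0.491], [0.507, 0.697, 0.507], [0.706, 0.002, -0.708]]
wrist_force: [1.0, -0.5, -0.5]
width: 0.0916
grasp_force: 0.0
shift units [-0.1018  0.0067  0.1086] rows>= 1.191793645386701 turn units [-0.011  0.02   0.038] sr
t 3.6 pos [ 0.5601 -0.3961  0.2044] q [-0.67  0.94  0.88  0.11  2.1  -1.42] w 0.09164485278882716 gf 0.0 F [ 1.  -0.5 -0.5]
[[-0.495, 0.717, -0.491], [0.507, 0.697, 0.507], [0.706, 0.002, -0.708]] [[297.31863964   0.         253.03576899]
 [  0.         297.31863964 191.69018212]
 [  0.           0.           1.        ]] [[ 6.29124225e-04 -9.66543641e-01 -2.56501451e-01  7.13065098e-02]
 [ 9.99999761e-01  6.81545271e-04 -1.15473708e-04 -8.26797556e-04]
 [ 2.86427729e-04 -2.56501317e-01  9.66543839e-01 -1.54310172e-01]
 [ 0.00000000e+00  0.00000000e+00  0.00000000e+00  1.00000000e+00]]
```

View pics/w1.png

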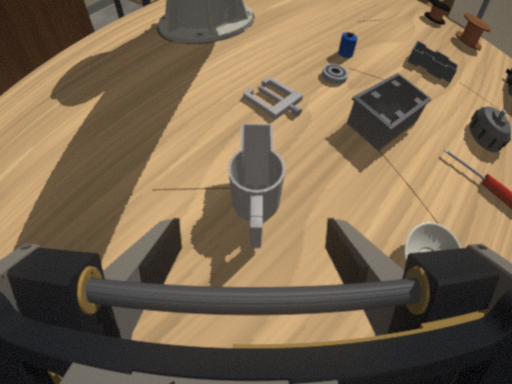

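The wrist view shows the jug centred ahead, with its spout tip near (257,126) and its handle bar from (257,196) down to (255,240). I'll cast those onto their heights.

```bash
cat >> h.py <<'E'
def wonz(c,px,z):
    K=c["K"];u=np.array([px[0]-K[0,2],px[1]-K[1,2]]);r=np.linalg.norm(u);th=r/K[0,0]
    d=np.append(np.sin(th)*u/max(r,1e-9),np.cos(th));T=c["tool_from_camera"]
    dw=c["R"]@(T[:3,:3]@d);e=c["p"]+c["R"]@T[:3,3]
    return e+dw*(z-e[2])/dw[2]
E
python3 - <<'E'
from h import *
c=np.load('w1.npz')
a=cv2.imread('pics/w1.png')[110:260,200:310]
b=cv2.resize(a,None,fx=4,fy=4,interpolation=cv2.INTER_CUBIC)
for i in range(0,110,10):cv2.putText(b,str(200+i),(i*4,8),0,.3,(0,255,255));cv2.line(b,(i*4,8),(i*4,14),(0,255,255))
for j in range(0,150,10):cv2.putText(b,str(110+j),(0,j*4+4),0,.3,(0,255,255));
cv2.imwrite('pics/z3.png',b)
for px,z in[((257,126),.078),((257,195),.076),((257,222),.076),((256,242),.01)]:print(px,np.round(wonz(c,px,z),4))
E
```

```text
(257, 126) [ 0.4201 -0.2457  0.078 ]
(257, 195) [ 0.4904 -0.319   0.076 ]
(257, 222) [ 0.5132 -0.3427  0.076 ]
(256, 242) [ 0.5117 -0.3416  0.01  ]
```

View pics/z3.png

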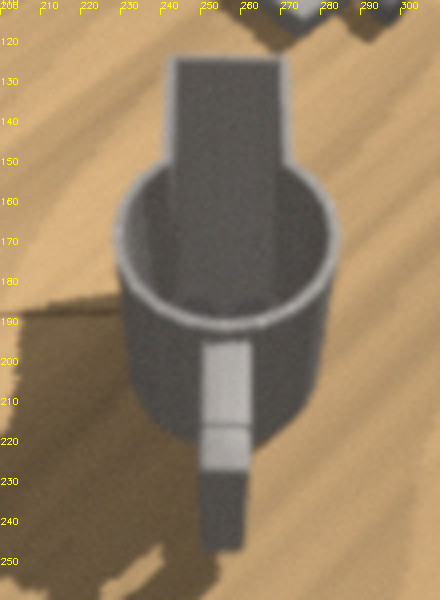

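Run:
```python
from h import *
c=np.load('w1.npz')
P={}
for n,px,z in[('spL',(241,125),.078),('spR',(271.5,124),.078),('in',(256.5,216),.076),('out',(256,227),.076),('foot',(255.5,247),.01)]:P[n]=wonz(c,px,z);print(n,np.round(P[n],4))
s=(P['spL']+P['spR'])/2;d=s-P['out'];print(s,np.degrees(np.arctan2(d[1],d[0])),np.linalg.norm(d[:2]))
u=d[:2]/np.linalg.norm(d[:2]);bar=P['out'][:2]+u*.007;print('bar',bar,'axis',bar+u*.067)
```

```text
spL [ 0.4039 -0.2589  0.078 ]
spR [ 0.431  -0.2297  0.078 ]
in [ 0.5079 -0.338   0.076 ]
out [ 0.5164 -0.3476  0.076 ]
foot [ 0.5159 -0.3469  0.01  ]
[ 0.41745395 -0.24431716  0.078     ] 133.7872265554858 0.14302169001227655
bar [ 0.51157855 -0.3425132 ] axis [ 0.46521574 -0.29414492]
```

```bash
python3 go.py .551 -.382 .106 43.8 45; python3 go.py .511 -.342 .049 43.8 45
```

```text
shift units [-0.1166  0.006   0.1638] rows>= 1.6090539545018185 turn units [-0.035  0.027  0.063] sr
t 3.65 pos [ 0.5602 -0.396   0.2052] q [-0.67  0.94  0.88  0.11  2.1  -1.42] w 0.09191011567032517 gf 0.0 F [-0.6  0.1  0.7]
shift units [-0.1168  0.0042  0.3244] rows>= 2.7582749460058937 turn units [-0.035  0.027  0.063] sr
t 3.65 pos [ 0.5602 -0.396   0.2052] q [-0.67  0.94  0.88  0.11  2.1  -1.42] w 0.09191011567032517 gf 0.0 F [-0.6  0.1  0.7]
```

```bash
python3 -m jog '[[[-0.039,0.002,0.055,0,0,0.06],[-0.039,0.001,0.055,0,0,0],[-0.039,0.001,0.055,0,0,0],[0,0,0.04,0,0,0],[0,0,0.04,0,0,0],[0,0,0.04,0,0,0],[0,0,0.04,0,0,0],[0,0,0,0,0,0],[0,0,0,0,0,0]]]' 0; python3 go.py .511 -.342 .049 43.8 45
python3 -m jog '[[[0,0,0,0,0,0],[0,0,0,0,0,0],[0,0,0,0,0,0],[0,0,0,0,0,0],[0,0,0,0,0,0],[0,0,0,0,0,0],[0,0,0,0,0,0],[0,0,0,0,0,0]]]' 255
```

```text
t: 4.78
position: [0.5111, -0.3425, 0.0496]
tcp_rot: [[-0.491, 0.72, -0.49], [0.512, 0.694, 0.507], [0.705, -0.002, -0.709]]
wrist_force: [0.5, -0.4, -0.5]
width: 0.0918
grasp_force: 0.0
shift units [-0.0003  0.0006  0.0015] rows>= 0.013150376201326105 turn units [-0.033  0.029 -0.001] sr
t 4.775 pos [ 0.5111 -0.3425  0.0496] q [-0.65  0.98  1.17  0.11  1.77 -1.44] w 0.09178995745783196 gf 0.0 F [ 0.5 -0.4 -0.5]
t: 5.78
position: [0.5103, -0.342, 0.0483]
tcp_rot: [[-0.489, 0.721, -0.492], [0.511, 0.693, 0.508], [0.707, -0.003, -0.707]]
wrist_force: [0.1, -0.0, 0.9]
width: 0.0139
grasp_force: 6.9
```

```bash
python3 -m jog '[[[0,0,0,0,0,0],[0,0,0,0,0,0],[0.014,0,-0.014,0,0,0],[0.014,0,-0.014,0,0,0],[0.028,0,-0.028,0,0,0],[0.028,0,-0.028,0,0,0],[0.028,0,-0.028,0,0,0],[0.028,0,-0.028,0,0,0],[0,0,0,0,0,0],[0,0,0,0,0,0]]]'
python3 - <<'E'
from plant import *
import cv2,numpy as np
o=get_obs();c=capture("wrist");d=capture("side");np.savez("w2.npz",p=o['position'],R=o['tcp_rot'],**c);np.savez("s2.npz",**d)
a=np.hstack([c["color"][90:290,160:360],d["color"][150:350,180:380]]);cv2.imwrite("pics/l.png",cv2.resize(a,None,fx=2,fy=2));print(o['wrist_force'])
E
```

```text
t: 7.02
position: [0.5103, -0.3417, 0.1469]
tcp_rot: [[-0.489, 0.721, -0.492], [0.511, 0.693, 0.508], [0.707, -0.003, -0.707]]
wrist_force: [-0.8, -0.1, -1.0]
width: 0.0137
grasp_force: 30.0
[-0.81947831 -0.12341357 -0.97606936]
```

View pics/l.png

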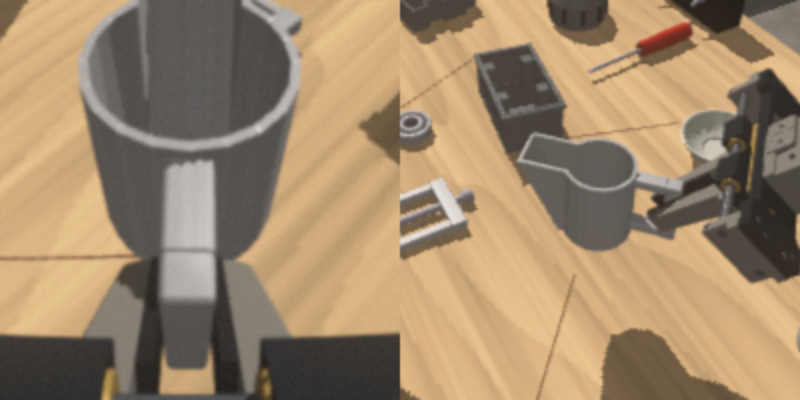

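The jug is lifted upright and held firmly in both views. Next I turn and move it to the pour approach.

```bash
python3 go.py .497 -.155 .2 -8.5 45
```

```text
shift units [0.279  0.2395 0.1268] rows>= 3.111944677176458 turn units [-6.491e+00  4.000e-03  6.443e+00] sr
t 7.125 pos [ 0.5101 -0.3415  0.1464] q [-0.65  0.87  1.16  0.11  1.89 -1.42] w 0.014033254093253391 gf 29.99883145093918 F [-0.1 -0.4 -1.8]
```

```bash
python3 -m jog '[[[0.035,0.03,0.016,0,0,0],[0.035,0.03,0.016,0,0,0],[0.035,0.03,0.016,0,0,0],[0.035,0.03,0.016,0,0,0],[0.035,0.03,0.016,0,0,0],[0.035,0.03,0.016,0,0,0],[0.035,0.03,0.015,0,0,0],[0.035,0.03,0.016,0,0,0],[0,0,0,0,0,0]]]'
python3 -m jog '[[[0,0,0,-0.65,0,0.644],[0,0,0,-0.65,0,0.644],[0,0,0,-0.65,0,0.644],[0,0,0,-0.65,0,0.644],[0,0,0,-0.65,0,0.644],[0,0,0,-0.65,0,0.644],[0,0,0,-0.65,0,0.644],[0,0,0,-0.65,0,0.644],[0,0,0,-0.65,0,0.644],[0,0,0,-0.65,0,0.644],[0,0,0,0,0,0],[0,0,0,0,0,0]]]'
python3 go.py .497 -.155 .2 -8.5 45
python3 - <<'E'
from plant import *
import cv2,numpy as np
o=get_obs();c=capture("wrist");d=capture("side");np.savez("w3.npz",p=o['position'],R=o['tcp_rot'],**c)
a=np.hstack([c["color"][50:300,130:390],d["color"][100:350,150:410]]);cv2.imwrite("pics/turn.png",cv2.resize(a,None,fx=1.5,fy=1.5))
E
```

```text
t: 8.25
position: [0.4973, -0.1531, 0.2019]
tcp_rot: [[-0.49, 0.719, -0.492], [0.51, 0.695, 0.507], [0.706, -0.002, -0.708]]
wrist_force: [-0.5, 0.3, -2.0]
width: 0.0137
grasp_force: 30.0
t: 9.75
position: [0.4973, -0.1551, 0.201]
tcp_rot: [[0.102, 0.989, 0.105], [0.7, -0.147, 0.698], [0.706, 0.003, -0.708]]
wrist_force: [1.0, -0.4, -2.1]
width: 0.0137
grasp_force: 30.0
shift units [-0.0014 -0.0007  0.0016] rows>= 0.017660370812344506 turn units [0.009 0.01  0.027] sr
t 9.75 pos [ 0.4973 -0.1551  0.201 ] q [-0.71  0.47  1.78  0.65  1.42 -0.84] w 0.013681355892081129 gf 29.9987930059433 F [ 1.  -0.4 -2.1]
```

View pics/turn.png

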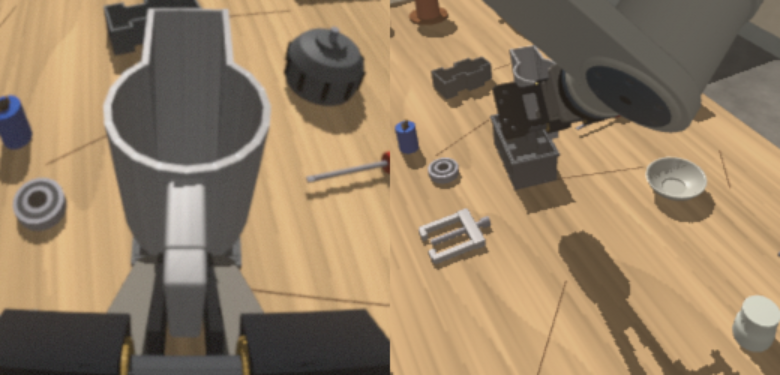

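The jug's spout now points over the deep tote, with the handle square in the jaws. I'll start tipping.

```bash
python3 -m jog '[[[0,0,0,0,-0.8,0],[0,0,0,0,-0.8,0],[0,0,0,0,-0.8,0],[0,0,0,0,-0.8,0],[0,0,0,0,-0.8,0],[0,0,0,0,-0.8,0],[0,0,0,0,-0.8,0],[0,0,0,0,-0.8,0],[0,0,0,0,-0.8,0],[0,0,0,0,-0.8,0],[0,0,0,0,-0.8,0],[0,0,0,0,0,0]]]'
python3 go.py .497 -.155 .2 -8.5 -5
```

```text
t: 11.35
position: [0.4975, -0.1533, 0.2009]
tcp_rot: [[0.145, 0.989, -0.013], [0.985, -0.145, -0.094], [-0.095, 0.001, -0.996]]
wrist_force: [0.2, 0.5, -2.0]
width: 0.0137
grasp_force: 30.0
shift units [-0.0032 -0.0005  0.0021] rows>= 0.031215851056974192 turn units [0.013 0.075 0.026] sr
t 11.35 pos [ 0.4975 -0.1533  0.2009] q [-0.24  0.22  1.9  -0.11  1.02 -0.04] w 0.013749800499976206 gf 29.99865174293518 F [ 0.2  0.5 -2. ]
```

```bash
python3 -m jog '[[[0.008,0,-0.004,0,-0.4,0],[0.008,0,-0.004,0,-0.4,0],[0.008,0,-0.004,0,-0.4,0],[0.008,0,-0.004,0,-0.4,0],[0.008,0,-0.005,0,-0.4,0],[0.008,0,-0.005,0,-0.4,0],[0.008,0,-0.005,0,-0.4,0],[0.008,0,-0.005,0,-0.4,0],[0.007,0,-0.006,0,-0.4,0],[0,0,0,0,0,0],[0,0,0,0,0,0],[0,0,0,0,0,0]]]'
python3 -m jog '[[[0.007,0,-0.006,0,-0.4,0],[0.007,0,-0.006,0,-0.4,0],[0.006,0,-0.006,0,-0.4,0],[0.006,0,-0.007,0,-0.4,0],[0.006,0,-0.007,0,-0.4,0],[0.006,0,-0.007,0,-0.4,0],[0.006,0,-0.007,0,-0.4,0],[0.006,0,-0.007,0,-0.4,0],[0.005,0,-0.007,0,-0.4,0],[0,0,0,0,0,0],[0,0,0,0,0,0],[0,0,0,0,0,0]]]'
python3 go.py .497 -.155 .2 -8.5 -47
python3 - <<'E'
from plant import *
import cv2,numpy as np
o=get_obs();c=capture("wrist");d=capture("side");e=capture("top")
a=np.hstack([c["color"][50:300,130:390],d["color"][80:330,150:410],e["color"][130:380,180:440]]);cv2.imwrite("pics/pour.png",a)
E
```

```text
t: 12.85
position: [0.503, -0.1159, 0.2123]
tcp_rot: [[0.135, 0.989, -0.064], [0.888, -0.149, -0.434], [-0.439, 0.002, -0.899]]
wrist_force: [0.5, -0.9, -1.7]
width: 0.0142
grasp_force: 30.0
t: 14.35
position: [0.5089, -0.0763, 0.2212]
tcp_rot: [[0.104, 0.989, -0.106], [0.678, -0.149, -0.72], [-0.728, 0.003, -0.686]]
wrist_force: [-0.9, 0.5, -1.2]
width: 0.0136
grasp_force: 30.0
shift units [-0.0783 -0.0003  0.1448] rows>= 1.3172566352924444 turn units [ 0.011 -0.054 -0.024] sr
t 14.35 pos [ 0.5089 -0.0763  0.2212] q [ 0.3   0.41  1.85 -0.73  1.38  0.78] w 0.013577410275671662 gf 29.99822974205017 F [-0.9  0.5 -1.2]
```

View pics/pour.png

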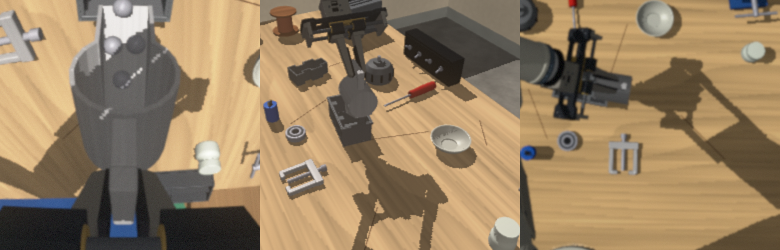

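The wrist crop shows the four balls in the jug's mouth and on the spout, at (122,8), (113,45), (135,45) and (121,78). They are on their way out, so I'll hold, tip slightly further and compare numerically.

```bash
cat > look.py <<'E'
from plant import *
import cv2,numpy as np,sys
o=get_obs();c=capture("wrist")["color"];cv2.imwrite(f"pics/{sys.argv[1]}.png",c)
r=cv2.cvtColor(c[50:300,130:390],cv2.COLOR_BGR2GRAY)
p=cv2.cvtColor(cv2.imread("pics/pour.png")[:250,:260],cv2.COLOR_BGR2GRAY)
for x,y in[(122,8),(113,45),(135,45),(121,78)]:print((x,y),'NCC',round(float(cv2.matchTemplate(r,p[max(y-11,0):y+12,x-11:x+12],5)[max(y-11,0),x-11]),2))
F=np.mean([get_obs()['wrist_force']],0);print(F)
E
python3 -m jog '[[[0,0,0,0,0,0],[0,0,0,0,0,0],[0,0,0,0,0,0],[0,0,0,0,0,0]]]' | sed -n 5p; python3 look.py p1
python3 -m jog '[[[0,0,-0.002,0,-0.3,0],[0,0,-0.002,0,-0.3,0],[0,0,0,0,0,0],[0,0,0,0,0,0],[0,0,0,0,0,0],[0,0,0,0,0,0],[0,0,0,0,0,0],[0,0,0,0,0,0]]]'| sed -n 5p; python3 look.py p2
python3 - <<'E'
import cv2,numpy as np
a=[cv2.cvtColor(cv2.imread(f'pics/{n}.png'),6) for n in('p1','p2')]
d=cv2.absdiff(*a);print(d[50:170,200:300].mean(),d.mean())
for g in a:
    print(cv2.HoughCircles(cv2.resize(g[40:180,190:310],None,fx=3,fy=3),3,1,25,param1=100,param2=22,minRadius=18,maxRadius=40))
E
```

```text
width: 0.0137
(122, 8) NCC 0.29
(113, 45) NCC 0.81
(135, 45) NCC 0.94
(121, 78) NCC 0.47
[ 0.09755406  0.45830226 -1.60589994]
width: 0.0138
(122, 8) NCC 0.3
(113, 45) NCC 0.35
(135, 45) NCC 0.1
(121, 78) NCC -0.08
[-0.10965205  0.4713774  -1.55022359]
27.861 14.535842895507812
None
None
```

```bash
python3 -m jog '[[[0,0,0,0,1,0],[0,0,0,0,1,0],[0,0,0,0,1,0],[0,0,0,0,1,0],[0,0,0,0,1,0],[0,0,0,0,1,0],[0,0,0,0,1,0],[0,0,0,0,1,0],[0,0,0,0,1,0],[0,0,0,0,1,0],[0,0,0,0,1,0]]]'|sed -n 1,3p
python3 -m jog '[[[0,0,0,0,1,0],[0,0,0,0,1,0],[0,0,0,0,1,0],[0,0,0,0,1,0],[0,0,0,0,1,0],[0,0,0,0,0.5,0],[0,0,0,0,0,0],[0,0,0,0,0,0]]]'
python3 go.py .5103 -.342 .15 43.8 45
```

```text
t: 17.48
position: [0.509, -0.0748, 0.2226]
tcp_rot: [[0.143, 0.989, 0.036], [0.964, -0.148, 0.223], [0.226, 0.003, -0.974]]
t: 18.48
position: [0.5092, -0.0744, 0.2225]
tcp_rot: [[0.104, 0.989, 0.105], [0.708, -0.148, 0.691], [0.698, 0.002, -0.716]]
wrist_force: [0.8, 0.4, -0.7]
width: 0.0141
grasp_force: 30.0
shift units [-0.4799  0.0808 -0.2656] rows>= 4.435399711410313 turn units [ 6.43   0.124 -6.477] sr
t 18.475 pos [ 0.5092 -0.0744  0.2225] q [-0.58  0.39  1.85  0.71  1.36 -0.76] w 0.014091440246125044 gf 29.999071061611176 F [ 0.8  0.4 -0.7]
```

```bash
python3 -m jog '[[[-0.06,0.01,-0.033,0,0,0],[-0.06,0.01,-0.033,0,0,0],[-0.06,0.01,-0.033,0,0,0],[-0.06,0.01,-0.033,0,0,0],[-0.06,0.01,-0.033,0,0,0],[-0.06,0.01,-0.033,0,0,0],[-0.06,0.01,-0.033,0,0,0],[-0.06,0.01,-0.033,0,0,0]]]'|sed -n 1,3p
python3 -m jog '[[[0,0,0,0.643,0.012,-0.648],[0,0,0,0.643,0.012,-0.648],[0,0,0,0.643,0.012,-0.648],[0,0,0,0.643,0.012,-0.648],[0,0,0,0.643,0.012,-0.648],[0,0,0,0.643,0.012,-0.648],[0,0,0,0.643,0.012,-0.648],[0,0,0,0.643,0.012,-0.648],[0,0,0,0.643,0.012,-0.648],[0,0,0,0.643,0.012,-0.648],[0,0,0,0,0,0],[0,0,0,0,0,0]]]'|sed -n 1,4p
python3 go.py .5103 -.342 .049 43.8 45
python3 - <<'E'
from plant import *
import cv2,numpy as np
for n in("top","side"):
    c=capture(n);cv2.imwrite(f"pics/{n}4.png",c["color"])
t=cv2.imread('pics/top4.png');s=cv2.imread('pics/side4.png');t0=cv2.imread('pics/top0.png')
b=[cv2.resize(x,None,fx=5,fy=5,interpolation=2) for x in(t[185:245,205:280],s[150:220,240:315][:60]*0+0,)]
A=cv2.resize(t[180:245,200:280],(400,325),interpolation=2);B=cv2.resize(s[160:235,205:285],(400,325),interpolation=2)
cv2.imwrite('pics/chk.png',np.hstack([A,B]))
# tote corner shift check by phase correlation
f=lambda x:np.float32(cv2.cvtColor(x[185:245,205:280],6));print(cv2.phaseCorrelate(f(t0),f(t)))
print(cv2.absdiff(t,t0)[185:245,205:280].max(2).max(1))
E
```

```text
t: 19.48
position: [0.5104, -0.3422, 0.1492]
tcp_rot: [[0.104, 0.989, 0.105], [0.708, -0.147, 0.69], [0.698, 0.003, -0.716]]
t: 20.98
position: [0.5101, -0.3412, 0.1491]
tcp_rot: [[-0.489, 0.723, -0.488], [0.511, 0.691, 0.511], [0.707, 0.001, -0.707]]
wrist_force: [-0.1, -0.3, -1.4]
shift units [-0.1425 -0.0009  0.1407] rows>= 1.6019608959794258 turn units [ 0.017  0.003 -0.006] sr
t 20.975 pos [ 0.5101 -0.3412  0.1491] q [-0.65  0.87  1.16  0.12  1.89 -1.42] w 0.013344462984235163 gf 29.99871790409088 F [-0.1 -0.3 -1.4]
((0.561699173718246, 0.017387468020839236), 0.9030093137953017)
[ 3  4  4  4  4  4  4  4  3  4  4  4  4  3  4  5  5  5  5  5  6 10 15 15
 14 16 16 17 13 14 14 14 13 15 19 12  8  4  5  6  4  6  6  4  5  5  5  5
  4  4  4  4  4  4  3  3  4  3  3  4]
```

```bash
python3 - <<'E'
import cv2,numpy as np
from h import *
t=np.load('top0.npz');a=cv2.imread('pics/top4.png');d=cv2.absdiff(a,t['color']).max(2)
b=np.where(d>6,d,0)[203:224,205:280]
ys,xs=np.nonzero(b);x0,x1=xs.min(),xs.max()
print(205+x0)
for r in b[:,x0:x1+1]:print(' '.join(f'{v:2d}' if v else ' .' for v in r))
E
python3 -m jog '[[[-0.035,0,0.035,0,0,0],[-0.035,0,0.035,0,0,0],[-0.035,0,0.035,0,0,0],[-0.018,0,0.018,0,0,0],[-0.008,0,0.008,0,0,0],[-0.005,0,0.005,0,0,0],[0,0,0,0,0,0],[0,0,0,0,0,0]]]'
```

```text
218
 .  .  .  .  .  .  .  .  .  .  .  .  .
 .  .  .  .  .  .  .  .  .  .  .  .  .
 .  .  .  .  .  .  .  .  .  .  .  .  .
 .  .  8  9 10  .  .  .  .  .  .  .  .
 .  . 10 15 13 12  8  .  .  .  .  .  .
 . 11 11 14 15 11  9  .  .  .  .  .  .
 .  7 11 13 13 14  .  .  .  8  8  .  .
 .  8  8 11 15 11  .  .  8  9 16 13  7
 .  .  .  .  7  .  .  . 11 14 15 16 11
 .  .  7  .  .  .  .  .  . 12 17 13 10
 .  7  9 11  8  .  .  .  7 11 13 10  .
 8 14 12 12 11  .  .  .  .  .  .  .  .
 . 14 14 14 12  9  .  .  .  .  .  .  .
 9 11 12 14 11  .  .  8  .  .  .  .  .
 .  7  8 13 11  8 11 12 12  8  .  .  .
 .  .  8  8  8 10 15 14 10  9  7  .  .
 .  .  .  .  .  9 13 19 15 11  .  .  .
 .  .  .  .  .  .  7 12 12  9  .  .  .
 .  .  .  .  .  .  .  7  8  .  .  .  .
 .  .  .  .  .  .  .  .  .  .  .  .  .
 .  .  .  .  .  .  .  .  .  .  .  .  .
t: 22.08
position: [0.5102, -0.3416, 0.0533]
tcp_rot: [[-0.49, 0.722, -0.488], [0.51, 0.692, 0.511], [0.707, 0.001, -0.707]]
wrist_force: [0.2, -0.7, -1.4]
width: 0.0139
grasp_force: 30.0
```

The difference image shows four ball-sized blobs inside the deep tote, and the tote has not moved. I'll set the jug down.

```bash
python3 -m jog '[[[-0.003,0,0.003,0,0,0],[-0.003,0,0.003,0,0,0],[0,0,0,0,0,0],[0,0,0,0,0,0]]]'
python3 -m jog '[[[-0.001,0,0.001,0,0,0],[0,0,0,0,0,0],[0,0,0,0,0,0]]]'
```

```text
t: 22.58
position: [0.5098, -0.3413, 0.0484]
tcp_rot: [[-0.489, 0.722, -0.489], [0.51, 0.692, 0.511], [0.708, 0.001, -0.707]]
wrist_force: [0.4, 0.2, -0.8]
width: 0.0136
grasp_force: 30.0
t: 22.95
position: [0.5099, -0.3414, 0.0482]
tcp_rot: [[-0.49, 0.722, -0.489], [0.51, 0.692, 0.511], [0.708, 0.001, -0.707]]
wrist_force: [1.8, -1.2, 4.2]
width: 0.0137
grasp_force: 30.0
```

```bash
python3 -m jog '[[[0,0,0,0,0,0],[0,0,0,0,0,0],[0,0,0,0,0,0],[0,0,0,0,0,0],[0,0,0,0,0,0],[0,0,0,0,0,0]]]' 0
python3 -m jog '[[[0,0,-0.03,0,0,0],[0,0,-0.05,0,0,0],[0,0,-0.08,0,0,0],[0,0,-0.08,0,0,0],[0,0,-0.06,0,0,0],[0,0,0,0,0,0]]]'|sed -n 1,3p
python3 go.py .518 .27 .25 -5 0
python3 - <<'E'
from h import *
from plant import *
c=capture('top');cv2.imwrite('pics/top5.png',c['color']);t0=np.load('top0.npz')['color']
f=lambda x:np.float32(cv2.cvtColor(x[205:265,320:385],6));print(cv2.phaseCorrelate(f(t0),f(c['color'])),cv2.absdiff(t0,c['color'])[205:265,325:375].max(2).max(1))
E
```

```text
t: 23.7
position: [0.5098, -0.3413, 0.0477]
tcp_rot: [[-0.49, 0.722, -0.489], [0.51, 0.692, 0.511], [0.708, 0.001, -0.707]]
wrist_force: [0.6, 0.2, -0.5]
width: 0.0717
grasp_force: 0.0
t: 24.45
position: [0.5845, -0.4195, 0.1555]
tcp_rot: [[-0.492, 0.722, -0.486], [0.512, 0.692, 0.51], [0.704, 0.002, -0.71]]
shift units [0.9043 0.8581 0.6331] rows>= 11.185757429890693 turn units [-3.306 -7.335  8.069] sr
t 24.45 pos [ 0.5845 -0.4195  0.1555] q [-0.67  1.05  0.77  0.11  2.1  -1.42] w 0.09187969370612106 gf 0.0 F [ 0.2 -0.1 -0.2]
((12.829100997583705, -1.6109223403481572), 0.029647373270105432) [ 65  67  65  65  64  66  64  64  60  61  59  60  61  62  59  59  60  63
  65  63  70  83  78  82 104 106 104 103  99 102 100 102 101  96 100 103
 101 100  99  99 104 101 101 100  99 103  99  99 100  97  97 114 127 127
 132 137 149 151 154 153]
```

```bash
python3 go.py .531 .27 .23 95.7 0
```

```text
shift units [0.862  0.8769 0.6469] rows>= 11.11505808355052 turn units [ 3.561 -7.281 -8.576] sr
t 24.5 pos [ 0.5835 -0.4185  0.1539] q [-0.67  1.05  0.77  0.11  2.09 -1.42] w 0.09182770726591569 gf 0.0 F [-0.1  0.9 -0.4]
```

```bash
python3 -m jog '[[[0.072,0.073,0.054,0,0,0],[0.072,0.073,0.054,0,0,0],[0.072,0.073,0.054,0,0,0],[0.072,0.073,0.054,0,0,0],[0.072,0.073,0.054,0,0,0],[0.072,0.073,0.054,0,0,0],[0.072,0.073,0.054,0,0,0],[0.072,0.073,0.054,0,0,0],[0.072,0.073,0.054,0,0,0],[0.072,0.073,0.054,0,0,0],[0.072,0.073,0.054,0,0,0],[0.072,0.073,0.054,0,0,0]]]'|sed -n 1,3p
python3 -m jog '[[[0,0,0,0.297,-0.607,-0.715],[0,0,0,0.297,-0.607,-0.715],[0,0,0,0.297,-0.607,-0.715],[0,0,0,0.297,-0.607,-0.715],[0,0,0,0.297,-0.607,-0.715],[0,0,0,0.297,-0.607,-0.715],[0,0,0,0.297,-0.607,-0.715],[0,0,0,0.297,-0.607,-0.715],[0,0,0,0.297,-0.607,-0.715],[0,0,0,0.297,-0.607,-0.715],[0,0,0,0.297,-0.607,-0.715],[0,0,0,0.297,-0.607,-0.715]]]'|sed -n 1,3p
python3 -m jog '[[[0,0,0,0,0,0],[0,0,0,0,0,0]]]'|sed -n 1,3p
python3 go.py .531 .27 .05 95.7 0
python3 - <<'E'
from h import *
from plant import *
o=get_obs();c=capture("wrist");np.savez("w6.npz",p=o['position'],R=o['tcp_rot'],**c);cv2.imwrite('pics/w6.png',c['color'])
d=capture('top');cv2.imwrite('pics/top6.png',d['color']);t0=np.load('top0.npz')['color']
f=lambda x:np.float32(cv2.cvtColor(x[205:265,320:385],6));print('jug shift',cv2.phaseCorrelate(f(t0),f(d['color'])))
# predicted pixel of shallow centre
best=min(((np.linalg.norm(wonz(dict(p=o['position'],R=o['tcp_rot'],K=c['K'],tool_from_camera=c['tool_from_camera']),(u,v),.04)[:2]-[.518,.2694]),u,v) for u in range(0,512,4) for v in range(0,384,4)));print(best)
E
```

```text
t: 26.0
position: [0.5276, 0.2726, 0.2302]
tcp_rot: [[-0.488, 0.722, -0.49], [0.51, 0.692, 0.511], [0.708, -0.001, -0.706]]
t: 27.5
position: [0.5279, 0.2702, 0.2297]
tcp_rot: [[-0.995, -0.103, -0.001], [-0.103, 0.995, -0.001], [0.001, -0.001, -1.0]]
t: 27.75
position: [0.5288, 0.2706, 0.2305]
tcp_rot: [[-0.995, -0.099, -0.003], [-0.099, 0.995, 0.001], [0.003, 0.001, -1.0]]
shift units [-0.0052 -0.0021  0.3609] rows>= 2.88742500830764 turn units [ 0.013 -0.03  -0.006] sr
t 27.75 pos [0.5288 0.2706 0.2305] q [ 0.47  0.31  1.7   0.    1.14 -1.2 ] w 0.09206416884122864 gf 0.0 F [-0.6  0.2 -0.3]
jug shift ((0.16749187025155976, 0.1628156191255563), 0.4000950151019626)
(np.float64(0.0025744510650846427), 256, 168)
```

Run:
```python
from h import *
c=dict(np.load('w6.npz'));im=c['color'];hsv=cv2.cvtColor(im,cv2.COLOR_BGR2HSV)
m=((hsv[...,1]<70)).astype(np.uint8)*255
m=cv2.morphologyEx(m,cv2.MORPH_OPEN,np.ones((3,3)))
cs,_=cv2.findContours(m,0,1)
k=[q for q in cs if cv2.pointPolygonTest(q,(256,168),False)>0]
print(len(k),[ (cv2.contourArea(q),cv2.boundingRect(q)) for q in k])
P=np.array([wonz(c,p[0],.04)[:2] for p in k[0]],np.float32)
r=cv2.minAreaRect(P);print(r);b=cv2.boxPoints(r);print(b)
ctr=np.array(r[0]);
for yaw in(185.7,):
  ax=np.array([np.cos(np.radians(yaw)),np.sin(np.radians(yaw))]);ay=np.array([-ax[1],ax[0]]);q=P-ctr
  for s in np.arange(-.062,.062,.006):
    w=q[(abs(q@ax-s)<.003)]@ay
    if len(w):print(round(s,3),np.round([w.min(),w.max()],4))
```

```text
1 [(4050.5, (226, 118, 54, 99))]
((0.5202707052230835, 0.26843273639678955), (0.11852530390024185, 0.06002708151936531), 8.119405746459961)
[[0.4573631  0.28977537]
 [0.46584114 0.23035   ]
 [0.5831783  0.2470901 ]
 [0.57470024 0.30651546]]
-0.056 [-0.0196  0.0147]
-0.05 [-0.0195  0.0146]
-0.044 [-0.0194  0.0158]
-0.038 [-0.0193  0.0157]
-0.032 [-0.0312  0.0277]
-0.026 [-0.0312  0.0288]
-0.02 [-0.0299  0.0287]
-0.014 [-0.0297  0.0286]
-0.008 [-0.0297  0.0296]
-0.002 [-0.0295  0.0295]
0.004 [-0.0294  0.0294]
0.01 [-0.0282  0.027 ]
0.016 [-0.0175  0.0187]
0.022 [-0.0163  0.0186]
0.028 [-0.0162  0.0302]
0.034 [-0.0278  0.0313]
0.04 [-0.0278  0.0312]
0.046 [-0.0277  0.0312]
0.052 [-0.0276  0.0311]
0.058 [-0.0276  0.0311]
```

```bash
python3 go.py .5337 .2703 .031 98.1 0 rs
```

```text
shift units [-0.0082 -0.0016  0.3991] rows>= 3.1938281458099937 turn units [ 0.013 -0.022 -0.427] rs
t 27.85 pos [0.5295 0.2705 0.2306] q [ 0.47  0.31  1.7   0.    1.14 -1.2 ] w 0.092171092037964 gf 0.0 F [ 0.2  0.1 -0.2]
```

```bash
python3 -m jog '[[[0,0,0,0.013,-0.022,-0.427],[-0.008,-0.002,0.08,0,0,0],[0,0,0.1,0,0,0],[0,0,0.1,0,0,0],[0,0,0.06,0,0,0],[0,0,0.04,0,0,0],[0,0,0.019,0,0,0],[0,0,0,0,0,0],[0,0,0,0,0,0]]]'
python3 -m jog '[[[0,0,0,0,0,0],[0,0,0,0,0,0],[0,0,0,0,0,0],[0,0,0,0,0,0],[0,0,0,0,0,0],[0,0,0,0,0,0],[0,0,0,0,0,0]]]' 255
```

```text
t: 28.98
position: [0.5346, 0.2708, 0.0325]
tcp_rot: [[-0.99, -0.142, 0.003], [-0.142, 0.99, 0.001], [-0.003, 0.0, -1.0]]
wrist_force: [0.8, -0.4, -0.8]
width: 0.0921
grasp_force: 0.0
t: 29.85
position: [0.534, 0.2706, 0.0317]
tcp_rot: [[-0.99, -0.142, 0.001], [-0.142, 0.99, 0.0], [-0.001, -0.0, -1.0]]
wrist_force: [-1.9, 0.8, 5.6]
width: 0.0594
grasp_force: 30.0
```

```bash
python3 -m jog '[[[0,0,-0.02,0,0,0],[0,0,-0.04,0,0,0],[0,0,-0.08,0,0,0],[0,0,-0.1,0,0,0],[0,0,-0.1,0,0,0],[0,0,-0.08,0,0,0],[0,0,-0.02,0,0,0]]]'
python3 go.py .4957 -.1642 .25 -8.5 0
```

```text
t: 30.72
position: [0.5347, 0.2709, 0.2553]
tcp_rot: [[-0.99, -0.142, 0.006], [-0.142, 0.99, 0.002], [-0.006, 0.001, -1.0]]
wrist_force: [0.9, 0.0, -1.5]
width: 0.0598
grasp_force: 30.0
shift units [ 0.2012 -0.8503  0.0082] rows>= 6.990245248609573 turn units [ 0.069  0.032 18.619] sr
t 30.725 pos [0.5347 0.2709 0.2553] q [ 0.47  0.29  1.67 -0.    1.18 -1.25] w 0.05977728477608466 gf 29.976126551628113 F [ 0.9  0.  -1.5]
```

```bash
python3 -m jog '[[[0.02,-0.085,0.001,0,0,0],[0.02,-0.085,0.001,0,0,0],[0.02,-0.085,0.001,0,0,0],[0.02,-0.085,0.001,0,0,0],[0.02,-0.085,0.001,0,0,0],[0.02,-0.085,0.001,0,0,0],[0.02,-0.085,0.001,0,0,0],[0.02,-0.085,0.001,0,0,0],[0.02,-0.085,0.001,0,0,0],[0.02,-0.085,0.001,0,0,0]]]'|sed -n 1,3p
python3 -m jog '[[[0,0,0,0,0,0.94],[0,0,0,0,0,0.94],[0,0,0,0,0,0.93],[0,0,0,0,0,0.93],[0,0,0,0,0,0.93],[0,0,0,0,0,0.93],[0,0,0,0,0,0.93],[0,0,0,0,0,0.93],[0,0,0,0,0,0.93],[0,0,0,0,0,0.93]]]'|sed -n 1,3p
python3 -m jog '[[[0,0,0,0,0,0.93],[0,0,0,0,0,0.93],[0,0,0,0,0,0.93],[0,0,0,0,0,0.93],[0,0,0,0,0,0.93],[0,0,0,0,0,0.93],[0,0,0,0,0,0.93],[0,0,0,0,0,0.93],[0,0,0,0,0,0.93],[0,0,0,0,0,0.93],[0,0,0,0,0,0],[0,0,0,0,0,0]]]'|sed -n 1,3p
python3 go.py .4957 -.1642 .25 -8.5 0
cat > m.py <<'E'
from h import *
from plant import *
import sys
n=sys.argv[1]
o=get_obs();c=capture("wrist");c=dict(p=o['position'],R=o['tcp_rot'],**c);np.savez(n,**c);cv2.imwrite(f'pics/{n}.png',c['color'])
m=(cv2.cvtColor(c['color'],cv2.COLOR_BGR2HSV)[...,1]<70).astype(np.uint8)*255
cs,_=cv2.findContours(cv2.morphologyEx(m,2,np.ones((3,3))),0,1)
G=np.array([.518,-.016])
for q in cs:
    if cv2.contourArea(q)<1500:continue
    P=np.array([wonz(c,p[0],.062)[:2] for p in q],np.float32)
    print(cv2.contourArea(q),cv2.boundingRect(q),cv2.minAreaRect(P) if np.linalg.norm(P.mean(0)-G)<.08 else P.mean(0))
    H=np.array([wonz(c,p[0],o['position'][2]+.009)[:2] for p in q],np.float32);print('   as held rim',cv2.minAreaRect(H)[:2])
E
python3 m.py w7
```

```text
t: 31.98
position: [0.494, -0.1657, 0.2455]
tcp_rot: [[-0.99, -0.142, -0.0], [-0.142, 0.99, 0.0], [0.0, 0.0, -1.0]]
t: 33.22
position: [0.4942, -0.1642, 0.2454]
tcp_rot: [[-0.702, 0.712, -0.001], [0.712, 0.702, 0.0], [0.001, -0.0, -1.0]]
t: 34.72
position: [0.4947, -0.1644, 0.2459]
tcp_rot: [[0.146, 0.989, 0.0], [0.989, -0.146, 0.0], [0.0, 0.0, -1.0]]
shift units [ 0.0006  0.0019 -0.0081] rows>= 0.06703709949606405 turn units [ 0.002 -0.002  0.02 ] sr
t 34.725 pos [ 0.4947 -0.1644  0.2459] q [-0.32  0.18  1.84  0.    1.13 -0.18] w 0.060014276160367974 gf 29.97616320848465 F [ 0.2 -0.  -1.2]
3180.0 (376, 141, 60, 70) [ 0.68909574 -0.19094172]
   as held rim ((0.5844289660453796, -0.13625751435756683), (0.03895864635705948, 0.038626402616500854))
1765.5 (111, 126, 72, 60) [ 0.3693953  -0.12085741]
   as held rim ((0.4490358531475067, -0.10616112500429153), (0.028288546949625015, 0.03864400461316109))
1658.0 (0, 69, 20, 117) [ 0.14748305 -0.03342383]
   as held rim ((0.3538691997528076, -0.06935001909732819), (0.07641638070344925, 0.022348275408148766))
80903.0 (0, 32, 512, 352) [ 0.538602  -0.3368168]
   as held rim ((0.5000473260879517, -0.1990882307291031), (0.3515130281448364, 0.623688280582428))
7525.5 (219, 0, 74, 107) ((0.519618034362793, -0.021624743938446045), (0.12904538214206696, 0.08163326233625412), 80.96372985839844)
   as held rim ((0.5115357637405396, -0.063423290848732), (0.05526718869805336, 0.03496166318655014))
```

```bash
python3 -m jog '[[[0.012,0,-0.08,0,0,0],[0.012,0,-0.08,0,0,0],[0,0,0,0,0,0],[0,0,0,0,0,0]]]'|sed -n 1,3p; python3 m.py w8 | grep -B1 -A1 '), (0\.1[34]'
```

```text
t: 35.28
position: [0.4963, -0.1525, 0.3255]
tcp_rot: [[0.147, 0.989, 0.0], [0.989, -0.147, 0.0], [0.0, 0.0, -1.0]]
```

```bash
python3 m.py w8 | grep -v held; cp w8.npz w8b.npz
python3 - <<'E'
import cv2,numpy as np
a=cv2.imread('pics/w8.png');cv2.imwrite('pics/w8c.png',a)
E
```

```text
2411.0 (357, 143, 53, 60) [ 0.6924173  -0.19181566]
4613.5 (0, 71, 48, 118) [ 0.09275532 -0.01865757]
86862.5 (0, 0, 512, 384) [ 0.55445474 -0.33242714]
```

Run:
```python
from h import *
for n in('w7','w8'):
    c=dict(np.load(n+'.npz'))
    m=(cv2.cvtColor(c['color'],cv2.COLOR_BGR2HSV)[...,1]<70).astype(np.uint8)
    ys,xs=np.nonzero(cv2.morphologyEx(m,2,np.ones((3,3)))[:200])
    P=np.array([wonz(c,p,.062)[:2] for p in zip(xs,ys)])-[.518,-.016]
    a=np.radians(81.2);u=np.array([np.cos(a),np.sin(a)]);v=np.array([-u[1],u[0]]);s,l=P@u,P@v
    k=(abs(l)<.06)&(s<.1)
    for s0 in(-.05,-.03,-.01,.01,.03,.05):
        w=l[k&(abs(s-s0)<.006)];print(n,s0,np.round([w.min(),w.max(),(w.min()+w.max())/2],4))
    k2=(abs(l)<.03)&(s<.12);print('far',s[k2].max(),'ymin',ys[k2].min())
    print(np.round(np.histogram(s[k2],np.arange(-.11,-.03,.004))[0]))
```

```text
w7 -0.05 [-0.0423  0.0385 -0.0019]
w7 -0.03 [-0.0432  0.0376 -0.0028]
w7 -0.01 [-0.0431  0.0378 -0.0026]
w7 0.01 [-0.0432  0.0382 -0.0025]
w7 0.03 [-0.0433  0.0374 -0.0029]
w7 0.05 [-0.0435  0.0379 -0.0028]
far 0.05822747219885089 ymin 0
[202 169 203 168 205 166 207 164  53   0 181 163 213 165 213 165 212 166
 209]
w8 -0.05 [-0.0421  0.0383 -0.0019]
w8 -0.03 [-0.0432  0.037  -0.0031]
w8 -0.01 [-0.0431  0.0371 -0.003 ]
w8 0.01 [-0.043   0.0373 -0.0029]
w8 0.03 [-0.043   0.0375 -0.0028]
w8 0.05 [-0.0431  0.0378 -0.0027]
far 0.07002396208569639 ymin 20
[114  99 129 129 129 129 122 111 119 132 132 132 129 123 100 132 132 132
 132]
```

```bash
python3 go.py .5182 -.0300 .13 -8.9 0 rs
```

```text
shift units [0.2488 0.006  0.3899] rows>= 3.7003405954344206 turn units [-0.013 -0.004  0.073] rs
t 35.375 pos [ 0.496  -0.1525  0.3249] q [-0.3   0.11  1.74  0.    1.29 -0.15] w 0.059850564599041714 gf 29.97615784406662 F [ 0.1 -0.1 -1.5]
```

```bash
python3 -m jog '[[[0.062,0.001,0,0,0,0.07],[0.062,0.002,0,0,0,0],[0.062,0.001,0,0,0,0],[0.062,0.002,0.05,0,0,0],[0,0,0.1,0,0,0],[0,0,0.1,0,0,0],[0,0,0.1,0,0,0],[0,0,0.04,0,0,0],[0,0,0,0,0,0],[0,0,0,0,0,0]]]'|sed -n 1,3p;python3 go.py .5182 -.0300 .092 -8.9 0 rs
python3 - <<'E'
from plant import *
import cv2
cv2.imwrite('pics/s9.png',capture('side')['color'])
E
```

```text
t: 36.62
position: [0.5193, -0.0306, 0.1319]
tcp_rot: [[0.155, 0.988, 0.001], [0.988, -0.155, -0.0], [0.0, 0.001, -1.0]]
shift units [ 0.0009 -0.0023  0.0798] rows>= 0.6383905301707761 turn units [ 0.015 -0.001 -0.   ] rs
t 36.625 pos [ 0.5193 -0.0306  0.1319] q [-0.06  0.31  1.95 -0.    0.88  0.09] w 0.059577038869863395 gf 29.97616857290268 F [-0.4  0.6 -1.5]
```

```bash
python3 -m jog '[[[0.001,-0.002,0.03,0,0,0],[0,0,0.03,0,0,0],[0,0,0.016,0,0,0],[0,0,0,0,0,0],[0,0,0,0,0,0]]]';python3 -m jog '[[[0,0,0.003,0,0,0],[0,0,0.003,0,0,0],[0,0,0.003,0,0,0],[0,0,0.002,0,0,0],[0,0,0,0,0,0],[0,0,0,0,0,0]]]'
```

```text
t: 37.3
position: [0.5183, -0.0299, 0.0936]
tcp_rot: [[0.155, 0.988, 0.001], [0.988, -0.155, -0.0], [0.0, 0.001, -1.0]]
wrist_force: [0.2, 0.7, -1.0]
width: 0.0594
grasp_force: 30.0
t: 38.05
position: [0.5181, -0.0299, 0.088]
tcp_rot: [[0.155, 0.988, 0.001], [0.988, -0.155, -0.0], [0.0, 0.001, -1.0]]
wrist_force: [0.2, 0.0, -0.9]
width: 0.0597
grasp_force: 30.0
```

```bash
python3 -m jog '[[[0,0,0.002,0,0,0],[0,0,0.001,0,0,0],[0,0,0,0,0,0],[0,0,0,0,0,0]]]';python3 -m jog '[[[0,0,0.001,0,0,0],[0,0,0.001,0,0,0],[0,0,0,0,0,0],[0,0,0,0,0,0]]]'
```

```text
t: 38.55
position: [0.5181, -0.0299, 0.0864]
tcp_rot: [[0.155, 0.988, 0.001], [0.988, -0.155, -0.0], [0.0, 0.001, -1.0]]
wrist_force: [-0.4, -0.8, -0.7]
width: 0.0597
grasp_force: 30.0
t: 39.05
position: [0.5181, -0.0299, 0.0856]
tcp_rot: [[0.155, 0.988, 0.001], [0.988, -0.155, -0.0], [0.0, 0.001, -1.0]]
wrist_force: [-1.2, -0.3, 4.2]
width: 0.0602
grasp_force: 30.0
```

Contact came exactly at the expected stacking height, 0.0856 against a predicted 0.0857. I'll release and back off.

```bash
python3 -m jog '[[[0,0,0,0,0,0],[0,0,0,0,0,0],[0,0,0,0,0,0],[0,0,0,0,0,0],[0,0,0,0,0,0],[0,0,0,0,0,0]]]' 0
python3 -m jog '[[[0,0,-0.03,0,0,0],[0,0,-0.06,0,0,0],[0,0,-0.1,0,0,0],[0,0,-0.1,0,0,0],[-0.08,0,-0.08,0,0,0],[-0.1,0,0,0,0,0],[-0.1,0,0,0,0,0],[-0.1,0,0,0,0,0],[-0.1,0,0,0,0,0],[0,0,0,0,0,0],[0,0,0,0,0,0]]]'
python3 - <<'E'
from plant import *
from h import *
o=get_obs();c=capture('wrist');s=capture('side')['color'];t=capture('top')['color']
for n,x in(('wF',c['color']),('sF',s),('tF',t)):cv2.imwrite(f'pics/{n}.png',x)
A=cv2.resize(c['color'][0:200,150:350],(400,400),interpolation=2);B=cv2.resize(s[150:250,190:290],(400,400),interpolation=2)
cv2.imwrite('pics/final.png',np.vstack([np.hstack([A,B]),cv2.resize(np.hstack([s[230:320,230:330],t[190:280,190:290]]),(800,200)[0:1]+(200,)) if 0 else cv2.resize(np.hstack([s[230:320,160:340],t[190:280,210:390]]),(800,200))]))
E
```

```text
t: 39.8
position: [0.5181, -0.0299, 0.0854]
tcp_rot: [[0.155, 0.988, 0.001], [0.988, -0.155, -0.0], [0.0, 0.001, -1.0]]
wrist_force: [-0.7, 0.4, -0.8]
width: 0.0926
grasp_force: 0.0
t: 41.18
position: [0.4806, -0.2666, 0.271]
tcp_rot: [[0.156, 0.988, 0.001], [0.988, -0.156, 0.0], [0.0, 0.001, -1.0]]
wrist_force: [-0.2, 0.6, -0.1]
width: 0.0917
grasp_force: 0.0
```

View pics/final.png

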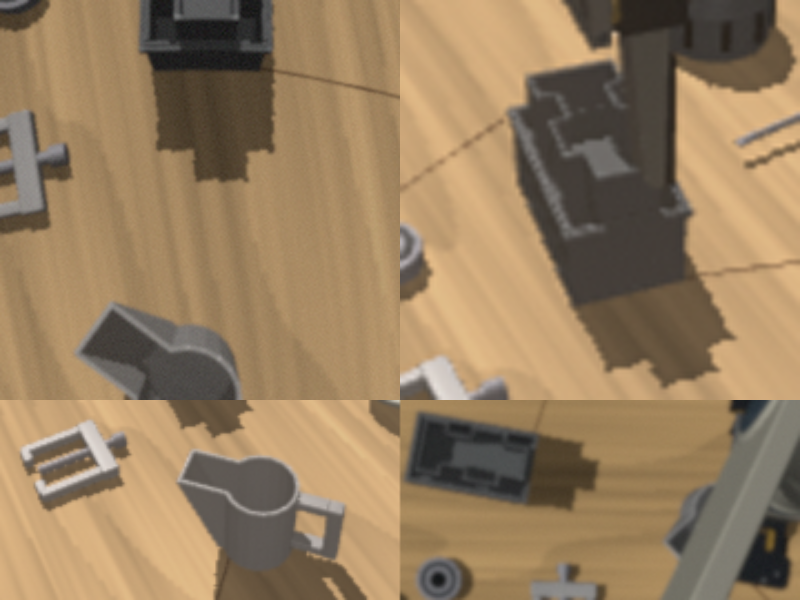

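The shallow tote sits level and centred in the deep tote's mouth, standing proud of it. The jug stands upright and empty, and the robot is clear.

```bash
python3 -c "
from plant import *
print(sign_off())"
```

```text
the job is handed in; nothing more can be done
None
```

The job is handed in at about 41 s, with no verdict returned: by the last images and measurements, all four balls are in the deep tote, the jug stands upright where it started, and the shallow tote is stacked level on the ribs with the robot clear.

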